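# Hang the snap gauge on the hook inside its cabinet

### The job

Take the snap gauge out of its stand, lower it upright through the narrow opening in the cabinet's roof without touching the frame of the opening, and hang it by its eye well back on the hook inside. The hook's height has to be found by feel: keep every push on the hook gentle, and let the gauge down until you feel it rest on the hook before you let go. Leave the other things on the bench where they are.

Things in the scene. Friction and masses are not known exactly. Their poses are not given: they have to be found in the camera images.
- gauge: Loose steel snap gauge, about 0.25 kg, upright in the stand: a plate 10 mm thick (its x) with a black plastic grip on top, the same from front and back. Origin: centre of its underside; z up along it, y across. Heights above the origin: two-pronged fork 0-20 mm, 44 mm wide; solid plate 20-66 mm (36 mm wide above 34 mm); eye 66-99 mm; plate to 112; shank 22 mm wide to 145; grip to 205 mm.
- gauge_grip (a point): Where to grip the gauge: centre of its plastic grip, 182 mm above its underside. The grip is 16 mm (x) by 22 mm (y), from 145 to 205 mm above the underside. Axes as the gauge.
- gauge_eye (a point): Centre of the gauge's eye, 82.5 mm above its underside; axes as the gauge. The eye is a hole right through the plate along x, 18 mm wide (y), 33 mm high (66 to 99 mm above the underside), its top 9 mm narrowing to a peak. Hung, the peak sits on the bar, whose centre line is then 93 mm above the gauge's underside.
- stand: Aluminium stand fixed to the bench, base 70 x 85 mm, two cheeks 32 mm high with a slot 13 mm wide (x) and 48 mm long (y) between them; the gauge stands in the slot, its underside 8 mm above the bench. Origin: underside centre. The gauge comes out straight up.
- cabinet: Low grey sheet-steel cabinet fixed to the bench, 138 mm wide (y), from x = -64 mm (front, with a window) to x = +52 mm (back wall), roof top at 145 mm, inner floor at 3 mm. Origin: on the bench straight below the centre of the roof opening; x points to its back wall, z up.
- opening_frame: The cabinet's roof with the frame round its opening. Origin: centre of the opening, at the top of its dark steel lip, 149 mm above the bench; axes as the cabinet. Inside the lip the opening is 80 mm (x) by 72 mm (y). Nothing may touch it.
- hook_mount: Slotted strip on the cabinet's back wall, carrying the steel hook. Origin and axes are the cabinet's, NOT at the hook. The hook is an 8 mm square bar set on edge (11 mm over its corners), in the plane y = 0, level, pointing to the front, its front end turned up. Its height was set by hand and is not measured: its centre line is somewhere from 106 to 128 mm above the bench, and stays there.
- hook_tip_middle (a point): Front of the hook's upturned tip (8 mm square: from x = -8 mm to x = 0) at the MIDDLE of the possible heights, 117 mm; the true bar centre is up to 11 mm higher or lower. The tip spans 6 mm below to 12 mm above the bar's centre line. Hook sprung: pushed backwards it gives 3.3 mm per N, stops dead at 14 mm, springs out again; pushed down it gives 0.25 mm per N. Axes as the cabinet.
- hang_line (a point): Where the gauge's mid plane hangs well (x = 17 mm; 10 to 22 mm is well back), again at the middle height 117 mm, not the true one. Enter in front of the tip, press the plate below the eye about 10 mm against it and slide down: the hook springs through the eye as the eye comes level and the push vanishes; go a few mm lower, move back to here, then lower. Axes as the cabinet.
- tape_black: Black tape roll lying on the bench between the work places, 104 mm diameter, 48 mm high; origin under its centre. Leave alone.
- mug_red: Dark and red mug, 97 mm high, standing at the back between the work places; origin under its centre. Leave alone.
There are look-alikes about, which are no part of the job. Of the things that look like the gauge, the smaller one is meant.

How it is judged:
By the outcome, as a careful person would: the job done as asked, in the order asked, and still so for the second after the job is handed in, with the robot touching nothing.
It also fails if it takes over 72 s, if anything falls off the work surface, if the arm or the gripper's body presses on something with over 40 N, if the wrist force passes 120 N, or if a joint passes its speed limit or range.

### The arm

A 6-joint arm with a two-finger parallel gripper is mounted at the origin on a cart in front of the work surface, level with it; the furniture and walls round the work are solid. World frame = base frame: x ahead of the robot, y to its left, z up, the work surface at z = 0. Lengths are in m, angles in rad, forces in N, time in s.
With the tool pointing down it reaches from about 0.425 to 0.95 m from the base axis. Payload 14.7 kg.
Tool frame: the origin (TCP) lies on the centre line of the jaws, within the pads' length; the fingertips stand 17 mm ahead of it and the grasp point (between the pads) lies 2 mm behind it; z points along the fingers, y is the line along which they close (so a half turn about z gives the same grasp; the last joint's range is limited). The gripper opens to 85 mm and grips with 20 to 120 N. Pads are 22 mm wide; open, the fingers measure 114 mm over their backs; the gripper's body (76 mm by 85 mm) begins 54 mm behind the grasp point. The pads swing forward as they close: fully open they stand 13 mm farther back than shut.
Start: joints at [1.224, 0.48, 1.596, -0, 1.065, -0.047], TCP at [0.192, 0.621, 0.248] pointing down, gripper open.
Joint ranges: [-2.75, 2.75], [-0.82, 2.05], [0.23, 2.67], [-1.56, 4.7], [0.09, 2.69], [-2.92, 2.92]. Speed limits (rad/s): [1.89, 1.89, 2.39, 3.01, 3.01, 3.01].

### API

Orientations are given as a 3x3 rotation matrix whose columns are the frame's x, y, z axes.
In Python, from rig import env gives the robot as it stands. The module is installed in compiled form; this text tells all that it offers.
- The arm moves only by the tool servo_tool, never from a script. Its argument "series" is a list of rows, each a list of 3 entries, a list of its own where there are three numbers: the shift along the world's x, y, z in m, then the turn, a rotation vector about the world's x, y, z in degrees, then the opening in per cent of the stroke, from 0 (shut) to 100 (fully open). A call has 1 to 20 rows; each row is the pose to reach, as a shift and turn from the pose commanded when the call began; what a row does not reach only later rows make up. A row lasts 1/12 s, in which the tool goes at most 41.7 mm and 7.16 degrees, less where a joint would pass 70% of its speed; a pose out of reach is approached as far as the arm can. A call with a gripper value outside its range is refused whole. The fingers move at their own pace and stop on an object; the grip force is fixed at half the most. Time passes only in rows, so rows that repeat a pose let the fingers close. It gives the time, the measured TCP pose, the force, the opening and the grip force at its end, in the units of the state.
- env.get_state(): the state, without advancing time (a new reading comes with each control period).
- env.snapshot(name): name is "scene" or "top" or "wrist"; returns a dict with "img" (420x560x3 uint8, blue, green, red), "z_map" (420x560 float32, m along the optical axis (not along the pixel's ray), 0 where there is no reading), "fov_y" (degrees; the focal length in pixels is half the picture's height over the tangent of half this angle, whatever the lens; pixels are square), "cx", "cy" (the principal point, pixels), "rvec" (rotation vector, rad) and "tvec" (3), from world to camera coordinates, as OpenCV has them. Camera axes: x right, y down, z forward; pixel columns grow to the right and rows downward; lengths in m; the calibration is good to about 2 mm. A picture is of the moment at which its call begins.
- env.close_job(): hands the job in; it is judged then, once.
The state is a dict: "time_s": time; "joints": joint angles; "joint_velocities": joint speeds; "joint_torque": joint torques, N m; "tool_pos": TCP position; "tcp_rot": TCP orientation; "wrist_force": force on the tool from outside, world axes, zero at the start; "ft_torque": the same for the moment, N m; "gripper_width": finger opening in m; "grasp_force": force on a finger pad.
Only numpy, scipy, OpenCV 4.12 (cv2) and the standard library are available. Lean on these libraries where they do the work, as an engineer would, in place of code of your own. Each camera call takes 0.05 s, during which the arm holds its last target. There are 200 camera calls.

## Working session

There is one attempt and no reset: what is moved stays moved. The work goes in short steps, Python scripts to look and compute and a tool call to move; the robot and the scene stay as the last step left them, time stands still between calls to the robot, and variables do not carry over. Pictures are saved under pics/ and viewed, at most 10 in all, crops included, and the job is handed in when it is done.

Besides the shell and the picture viewer there is one more tool, called after "Request:" by a JSON object that holds its "fn" and its "kwargs", one argument or row to a line. servo_tool: Moves the arm, as the interface text tells. Its arguments: {"type":"object","properties":{"series":{"type":"array","items":{"type":"array"}}},"required":["series"]}

```bash
mkdir -p pics
cat > h.py <<'E'
import numpy as np, cv2
from rig import env
def snap(n):
    s=env.snapshot(n); s['f']=s['img'].shape[0]/2/np.tan(np.radians(s['fov_y'])/2); s['R']=cv2.Rodrigues(np.array(s['rvec'],float))[0]; s['t']=np.array(s['tvec'],float).ravel(); return s
def cloud(s):
    h,w=s['z_map'].shape; u,v=np.meshgrid(np.arange(w),np.arange(h)); z=s['z_map'].astype(float)
    P=np.stack([(u-s['cx'])/s['f']*z,(v-s['cy'])/s['f']*z,z],-1); W=(P-s['t'])@s['R']; W[z==0]=np.nan; return W
E
python3 - <<'E'
from h import *
a=snap('scene');b=snap('top')
np.savez('s0.npz',a=cloud(a),b=cloud(b),ai=a['img'],bi=b['img'])
for n,s in(('scene',a),('top',b)):
    cv2.imwrite(f'pics/{n}0.png',s['img']); print(n,s['f'],-s['R'].T@s['t'],(s['z_map']>0).mean())
print(env.get_state())
E
```

```text
scene 407.80301286711193 [ 0.21379669 -0.68429826  0.68650571] 0.9958843537414966
top 432.5955397128924 [0.56199104 0.005775   1.07061938] 0.9958673469387755
{'time_s': 0.1, 'joints': array([ 1.22438827e+00,  4.80814078e-01,  1.59679638e+00, -1.94183674e-07,
        1.06508103e+00, -4.65785366e-02]), 'joint_velocities': array([-0.00045459, -0.00128553, -0.00040315, -0.0001624 ,  0.00078275,
        0.00015912]), 'joint_torque': array([ 1.19856817e-03, -9.52240419e+01, -4.31044436e+01, -7.01299950e-05,
        5.13531835e-03, -9.66823507e-06]), 'tool_pos': array([0.19183376, 0.62069262, 0.24771278]), 'tcp_rot': array([[-9.55386873e-01,  2.95357045e-01, -3.72916563e-04],
       [ 2.95357276e-01,  9.55386315e-01, -1.03361537e-03],
       [ 5.09938006e-05, -1.09764617e-03, -9.99999396e-01]]), 'wrist_force': array([-0.79715053, -0.30745863, -0.49195737]), 'ft_torque': array([ 0.00181542, -0.01615159,  0.05593235]), 'grasp_force': 0.0, 'gripper_width': 0.08534114129909774}
```

View pics/scene0.png

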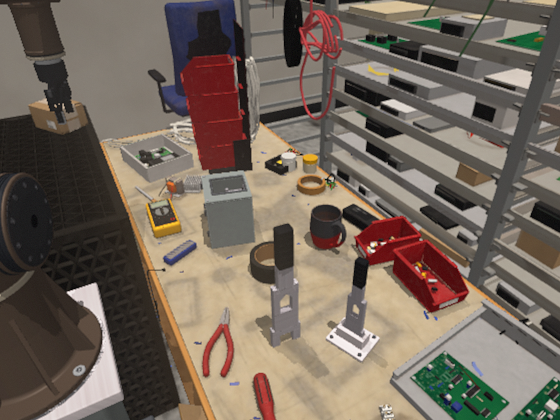

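View pics/top0.png

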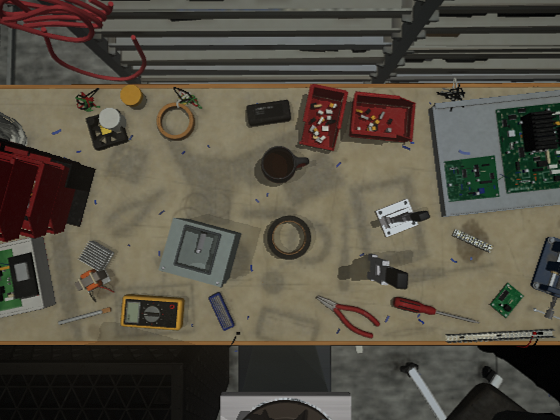

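The scene view shows the small gauge in its white stand at (357,310), with the larger look-alike at (285,290) and the cabinet at (228,210). In the top view the stand is at (400,217), the roof opening at (197,250), the tape at (289,238) and the mug at (280,165).

Run:
```python
from h import *
d=np.load('s0.npz')
def rect(p,n):
    r=cv2.minAreaRect((p*1000).astype(np.float32)); print(n,len(p),np.round(r[0],1),np.round(r[1],1),round(r[2],1))
for k in 'ab':
    W=d[k];I=d[k+'i'].astype(int)
    x,y,z=W[...,0],W[...,1],W[...,2]
    reg=lambda x0,x1,y0,y1:(x>x0)&(x<x1)&(y>y0)&(y<y1)
    g=reg(.46,.66,-.40,-.2)
    m=g&(z>.004)&(z<.05)&(I.min(-1)>150); print(k,'white z',np.percentile(z[m],[5,25,50,75,95])) 
    c=reg(.35,.6,.05,.3)
    m=c&(z>.14)&(z<.155); rect(W[m][:,:2],'roof'); print(np.histogram(z[m],12))
    m2=m&(I.max(-1)<80)
    if m2.sum()>5: rect(W[m2][:,:2],'dark'); print('darkz',np.median(z[m2]))
    m=g&(z>.15)&(z<.225)&(I.max(-1)<70); print('grip',m.sum(),np.round(np.nanpercentile(W[m],[2,50,98],axis=0),3))
    m=g&(z>.20)&(z<.225)&(I.max(-1)<70)
    if m.sum()>5: rect(W[m][:,:2],'griptop');print(z[m].max())
B=d['bi']
def up(c,n):cv2.imwrite('pics/'+n,c)
c1=cv2.resize(B[180:260,360:440],(400,400),interpolation=2);c2=cv2.resize(B[205:295,150:250],(400,360),interpolation=2)
up(np.hstack([c1,np.vstack([c2,np.zeros((40,400,3),np.uint8)])]),'crop.png')
```

```text
a white z [0.00634944 0.00773766 0.00926325 0.03234533 0.03464002]
roof 947 [507.1 187. ] [144. 116.] 74.9
(array([ 21,  24,  25,  85, 210, 259, 160,  76,  45,  33,   7,   2]), array([0.14006036, 0.14104509, 0.14202982, 0.14301454, 0.14399927,
       0.144984  , 0.14596873, 0.14695346, 0.14793818, 0.14892291,
       0.14990764, 0.15089237, 0.15187709]))
dark 13 [535.1 202.8] [ 50.2 106.7] 33.6
darkz 0.14699982144738574
grip 443 [[ 0.462 -0.289  0.157]
 [ 0.576 -0.279  0.197]
 [ 0.588 -0.221  0.222]]
griptop 207 [ 527.6 -248.1] [ 21.8 143.8] 60.7
0.22495246703337674
b white z [0.00542145 0.00720437 0.00873999 0.01146087 0.03329993]
roof 2290 [505.4 189. ] [138.8 116.7] 74.8
(array([ 37, 137, 321, 500, 501, 428, 198, 103,  48,  13,   2,   2]), array([0.14003393, 0.14118524, 0.14233656, 0.14348787, 0.14463918,
       0.1457905 , 0.14694181, 0.14809312, 0.14924444, 0.15039575,
       0.15154706, 0.15269838, 0.15384969]))
dark 393 [510.3 175.8] [120.1  96.9] 72.0
darkz 0.14728465674491126
grip 232 [[ 0.463 -0.284  0.154]
 [ 0.578 -0.265  0.2  ]
 [ 0.59  -0.202  0.216]]
griptop 116 [ 532.7 -241.5] [ 22.3 140.5] 55.3
0.22315815341333137
```

View pics/crop.png

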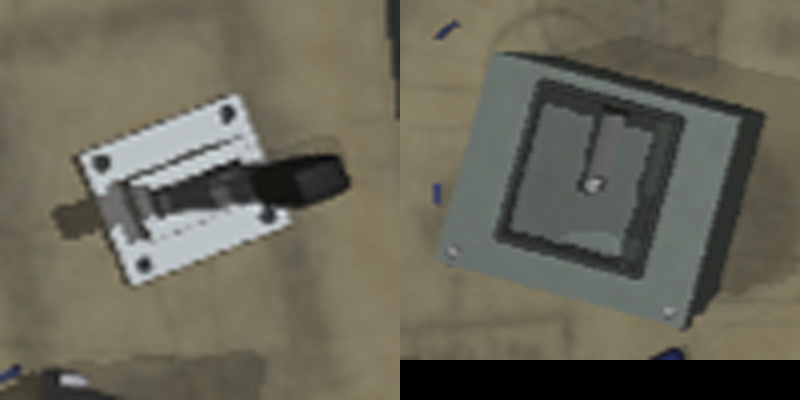

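The left crop shows the stand base with the gauge turned about +21° (grip at (310,180)). The right crop shows the roof opening, with the hook from tip (593,185) back to (612,115), so the cabinet yaw is about -15°.

```bash
cat >> h.py <<'E'
def plane(s,uv,z0):
    uv=np.asarray(uv,float).reshape(-1,2); d=np.c_[(uv[:,0]-s['cx'])/s['f'],(uv[:,1]-s['cy'])/s['f'],np.ones(len(uv))]@s['R']; c=-s['R'].T@s['t']; return c+d*((z0-c[2])/d[:,2])[:,None]
def rect(p,n):
    r=cv2.minAreaRect((np.asarray(p)[:,:2]*1000).astype(np.float32)); print(n,len(p),np.round(r[0],1),np.round(r[1],1),round(r[2],1)); return r
E
python3 - <<'E'
from h import *
for k in('top','scene'):
    s=snap(k);W=cloud(s);I=s['img'].astype(int);x,y,z=W[...,0],W[...,1],W[...,2]
    g=(x>.48)&(x<.66)&(y>-.36)&(y<-.2)
    m=(g&(z>-.01)&(z<.018)&(I.min(-1)>140)).astype(np.uint8)
    cs=cv2.findContours(m,0,1)[0];c=max(cs,key=cv2.contourArea)
    rect(plane(s,c,.008),k+' base')
    # grip top of the small gauge (exclude look-alike)
    m=g&(z>.205)&(z<.22)&(x>.53)&(I.max(-1)<80); print('griptop',m.sum()); 
    if m.sum()>4: r=rect(W[m],'gt'); print(np.round(np.nanmedian(W[m],0),4))
    m=(g&(x>.53)&(z>.15)&(z<.225)&(I.max(-1)<80)).astype(np.uint8);print('gripctr',np.round(np.nanmean(W[m>0],0),4))
    # roof hole
    m=((x>.42)&(x<.6)&(y>.09)&(y<.28)&(z>.14)&(z<.158)).astype(np.uint8)
    cs,h=cv2.findContours(m,cv2.RETR_CCOMP,1)
    for c,hh in zip(cs,h[0]):
        if cv2.contourArea(c)>300: rect(plane(s,c,.149 if hh[3]>=0 else .145),k+(' hole' if hh[3]>=0 else ' outer'))
    if k=='top':
        for n,q in(('lookalike',(.38,.53,-.3,-.15)),('rack',(.3,.9,.3,.6)),('mug',(.6,.75,-.05,.05))):
            m=(x>q[0])&(x<q[1])&(y>q[2])&(y<q[3])&(z>.05);print(n,np.round(np.nanpercentile(W[m],[1,99],axis=0),3))
E
```

```text
top base 85 [ 599.1 -268.4] [31.7 83.3] 17.7
griptop 94
gt 94 [ 580.2 -274.1] [15.9 21.7] 21.2
[ 0.5797 -0.2739  0.2121]
gripctr [ 0.5802 -0.2708  0.1984]
top outer 226 [505.7 188.4] [138.4 116.2] 74.7
top hole 136 [511.3 185.6] [76.  84.1] 75.7
lookalike [[ 0.438 -0.219  0.053]
 [ 0.487 -0.197  0.287]]
rack [[0.407 0.304 0.051]
 [0.893 0.589 0.489]]
mug [[ 0.664 -0.048  0.052]
 [ 0.742  0.048  0.099]]
scene base 395 [ 575.9 -266.1] [159.3 121.4] 3.5
griptop 113
gt 113 [ 581.3 -277.5] [17.3 21.7] 18.6
[ 0.5799 -0.2794  0.212 ]
gripctr [ 0.5774 -0.2805  0.1897]
scene outer 143 [506.1 183.2] [147.6 116. ] 74.8
scene hole 86 [511.5 178.6] [71.1 85.3] 74.6
```

The grip top is at (0.580, -0.274) with yaw 21°. The opening centre is at (0.5115, 0.186) with yaw -15°. I'm moving over there, staying high and clear of the rack.

Request:
{"fn": "servo_tool", "kwargs": {
  "series": [
    [[0.108,-0.19,0.13],[0,0,-15],100],
    [[0.108,-0.19,0.13],[0,0,-15],100],
    [[0.108,-0.19,0.13],[0,0,-15],100],
    [[0.108,-0.19,0.13],[0,0,-15],100],
    [[0.108,-0.19,0.13],[0,0,-15],100],
    [[0.108,-0.19,0.13],[0,0,-15],100],
    [[0.108,-0.19,0.13],[0,0,-15],100],
    [[0.208,-0.42,0.15],[0,0,-35],100],
    [[0.208,-0.42,0.15],[0,0,-35],100],
    [[0.208,-0.42,0.15],[0,0,-35],100],
    [[0.208,-0.42,0.15],[0,0,-35],100],
    [[0.208,-0.42,0.15],[0,0,-35],100],
    [[0.208,-0.42,0.15],[0,0,-35],100],
    [[0.288,-0.62,0.15],[0,0,-52],100],
    [[0.288,-0.62,0.15],[0,0,-52],100],
    [[0.288,-0.62,0.15],[0,0,-52],100],
    [[0.288,-0.62,0.15],[0,0,-52],100],
    [[0.288,-0.62,0.15],[0,0,-52],100],
    [[0.288,-0.62,0.15],[0,0,-52],100],
    [[0.288,-0.62,0.15],[0,0,-52],100]
  ]
}}

```text
time_s: 1.87
tool_pos: [0.4807, -0.0015, 0.3979]
tcp_rot: [[-0.352, 0.936, -0.0], [0.936, 0.352, -0.0], [-0.0, -0.001, -1.0]]
wrist_force: [-0.2, 0.8, -0.2]
gripper_width: 0.0854
grasp_force: 0.0
```

Request:
{"fn": "servo_tool", "kwargs": {
  "series": [
    [[0.099,-0.272,-0.02],[0,0,0],100],
    [[0.099,-0.272,-0.02],[0,0,0],100],
    [[0.099,-0.272,-0.02],[0,0,0],100],
    [[0.099,-0.272,-0.02],[0,0,0],100],
    [[0.099,-0.272,-0.02],[0,0,0],100],
    [[0.099,-0.272,-0.02],[0,0,0],100],
    [[0.099,-0.272,-0.02],[0,0,0],100],
    [[0.099,-0.272,-0.02],[0,0,0],100],
    [[0.099,-0.272,-0.02],[0,0,0],100]
  ]
}}

```text
time_s: 2.62
tool_pos: [0.5793, -0.2712, 0.377]
tcp_rot: [[-0.354, 0.935, -0.001], [0.935, 0.354, 0.001], [0.002, -0.001, -1.0]]
wrist_force: [-0.2, -0.0, -0.3]
gripper_width: 0.0856
grasp_force: 0.0
```

Run:
```python
from h import *
s=snap('wrist');W=cloud(s);I=s['img'].astype(int);x,y,z=W[...,0],W[...,1],W[...,2]
print(env.get_state()['tool_pos'])
g=(x>.53)&(x<.66)&(y>-.36)&(y<-.2)
m=g&(z>.207)&(z<.222); print(m.sum()); r=rect(W[m],'gt'); print(np.nanmedian(W[m],0))
m=(g&(z>.15)&(z<.222)).astype(np.uint8); c=max(cv2.findContours(m,0,1)[0],key=cv2.contourArea); rect(plane(s,c,.213),'gc')
cv2.imwrite('pics/w1.png',s['img'])
```

```text
[ 0.57901641 -0.27000979  0.37753382]
376
gt 376 [ 581.8 -272.3] [15.3 21.6] 20.5
[ 0.58144987 -0.27174649  0.21245533]
gc 87 [ 579.5 -267.5] [16.  30.6] 20.7
```

View pics/w1.png

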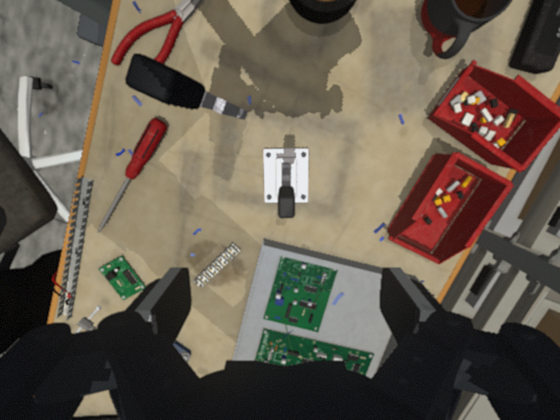

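The wrist view shows the gauge between the open fingers at (287,200), the stand at (287,175) and the look-alike well off at (180,85). I'm descending over the grip.

Request:
{"fn": "servo_tool", "kwargs": {
  "series": [
    [[0.0015,-0.003,-0.03],[0,0,0],100],
    [[0.0015,-0.003,-0.07],[0,0,0],100],
    [[0.0015,-0.003,-0.11],[0,0,0],100],
    [[0.0015,-0.003,-0.14],[0,0,0],100],
    [[0.0015,-0.003,-0.17],[0,0,0],100],
    [[0.0015,-0.003,-0.19],[0,0,0],100],
    [[0.0015,-0.003,-0.19],[0,0,0],100],
    [[0.0015,-0.003,-0.19],[0,0,0],100],
    [[0.0015,-0.003,-0.19],[0,0,0],100]
  ]
}}

```text
time_s: 3.42
tool_pos: [0.5814, -0.2732, 0.1902]
tcp_rot: [[-0.357, 0.934, 0.002], [0.934, 0.357, -0.001], [-0.001, 0.001, -1.0]]
wrist_force: [-0.3, 0.6, -0.6]
gripper_width: 0.0855
grasp_force: 0.0
```

Request:
{"fn": "servo_tool", "kwargs": {
  "series": [
    [[0,0,-0.001],[0,0,0],40],
    [[0,0,-0.001],[0,0,0],25],
    [[0,0,-0.001],[0,0,0],25],
    [[0,0,-0.001],[0,0,0],25],
    [[0,0,-0.001],[0,0,0],0],
    [[0,0,-0.001],[0,0,0],0],
    [[0,0,-0.001],[0,0,0],0],
    [[0,0,-0.001],[0,0,0],0],
    [[0,0,-0.001],[0,0,0],0],
    [[0,0,-0.001],[0,0,0],0],
    [[0,0,-0.001],[0,0,0],0],
    [[0,0,-0.001],[0,0,0],0]
  ]
}}

```text
time_s: 4.42
tool_pos: [0.5807, -0.2741, 0.1877]
tcp_rot: [[-0.355, 0.935, 0.001], [0.935, 0.355, -0.0], [-0.0, 0.001, -1.0]]
wrist_force: [-0.2, 1.3, 6.1]
gripper_width: 0.0152
grasp_force: 59.1
```

Request:
{"fn": "servo_tool", "kwargs": {
  "series": [
    [[0,0,0.005],[0,0,0],0],
    [[0,0,0.01],[0,0,0],0],
    [[0,0,0.02],[0,0,0],0],
    [[0,0,0.03],[0,0,0],0],
    [[0,0,0.045],[0,0,0],0],
    [[0,0,0.06],[0,0,0],0],
    [[0,0,0.08],[0,0,0],0],
    [[0,0,0.1],[0,0,0],0],
    [[0,0,0.12],[0,0,0],0],
    [[0,0,0.14],[0,0,0],0],
    [[0,0,0.16],[0,0,0],0],
    [[0,0,0.18],[0,0,0],0],
    [[0,0,0.18],[0,0,0],0]
  ]
}}

```text
time_s: 5.5
tool_pos: [0.5816, -0.2747, 0.3725]
tcp_rot: [[-0.355, 0.935, 0.006], [0.935, 0.355, -0.003], [-0.005, 0.004, -1.0]]
wrist_force: [0.6, -0.8, -2.4]
gripper_width: 0.0155
grasp_force: 58.6
```

Request:
{"fn": "servo_tool", "kwargs": {
  "series": [
    [[0,0.03,0.03],[0,0,0],0],
    [[0,0.06,0.06],[0,0,0],0],
    [[-0.01,0.09,0.08],[0,0,-4],0],
    [[-0.02,0.12,0.09],[0,0,-8],0],
    [[-0.03,0.15,0.09],[0,0,-12],0],
    [[-0.04,0.18,0.09],[0,0,-16],0],
    [[-0.05,0.21,0.09],[0,0,-20],0],
    [[-0.06,0.24,0.09],[0,0,-24],0],
    [[-0.065,0.27,0.09],[0,0,-27],0],
    [[-0.07,0.3,0.09],[0,0,-30],0],
    [[-0.075,0.33,0.09],[0,0,-32],0],
    [[-0.08,0.36,0.09],[0,0,-34],0],
    [[-0.085,0.39,0.09],[0,0,-36],0],
    [[-0.09,0.42,0.08],[0,0,-36],0],
    [[-0.092,0.44,0.06],[0,0,-36],0],
    [[-0.093,0.455,0.04],[0,0,-36],0],
    [[-0.093,0.465,0.02],[0,0,-36],0],
    [[-0.093,0.467,0.01],[0,0,-36],0],
    [[-0.093,0.467,0.01],[0,0,-36],0],
    [[-0.093,0.467,0.01],[0,0,-36],0]
  ]
}}

```text
time_s: 7.17
tool_pos: [0.4873, 0.1925, 0.3775]
tcp_rot: [[0.262, 0.965, -0.001], [0.965, -0.262, -0.0], [-0.001, -0.0, -1.0]]
wrist_force: [-0.2, 0.1, -2.1]
gripper_width: 0.0153
grasp_force: 59.6
```

Run:
```python
from h import *
s=snap('wrist'); cv2.imwrite('pics/w2.png',s['img'])
t=snap('scene'); c=t['img'][120:290,150:330]; cv2.imwrite('pics/sc2.png',cv2.resize(c,None,fx=3,fy=3,interpolation=2))
np.savez('s2.npz',w=cloud(s),t=cloud(t),wi=s['img'],ti=t['img'])
p=[env.get_state()['tool_pos']];print(p,env.get_state()['wrist_force'])
R=np.array([[np.cos(np.radians(-15.1)),-np.sin(np.radians(-15.1))],[np.sin(np.radians(-15.1)),np.cos(np.radians(-15.1))]])
for n,q in(('wrist',s),('scene',t)):
    W=cloud(q); C=(W[...,:2]-[.5115,.186])@R*1000; z=W[...,2]
    roof=(abs(C[...,0])<80)&(abs(C[...,1])<85)&(z>.139)&(z<.158)
    cs,h=cv2.findContours(roof.astype(np.uint8),cv2.RETR_CCOMP,1)
    for c,hh in zip(cs,h[0]):
        if cv2.contourArea(c)>300: rect(plane(q,c,.149 if hh[3]>=0 else .145),n+(' hole' if hh[3]>=0 else ' outer'))
    # gauge body
    for a,b in((.19,.23),(.23,.3),(.3,.34)):
        m=(abs(C[...,0]+24)<30)&(abs(C[...,1])<40)&(z>a)&(z<b)
        if m.sum()>10: print(n,a,b,m.sum(),np.round(np.percentile(C[m],[3,50,97],axis=0),1).tolist(),np.percentile(z[m],[1,99]))
```

```text
[array([0.48804915, 0.19242031, 0.37848753])] [ 0.11807775 -0.23987364 -1.92064279]
wrist outer 714 [506.6 191.3] [137.2 115.9] 74.7
wrist 0.19 0.23 61 [[-29.3, 20.8], [-24.6, 21.6], [-20.2, 21.9]] [0.19987808 0.22994594]
wrist 0.23 0.3 303 [[-29.7, 17.8], [-25.3, 18.2], [-20.4, 21.1]] [0.23028191 0.29883548]
wrist 0.3 0.34 499 [[-29.7, 11.3], [-25.3, 11.8], [-20.2, 18.5]] [0.30050027 0.33946144]
scene outer 143 [505.8 182.5] [149.2 115.9] 74.9
scene hole 85 [510.4 178.6] [70.5 83.2] 74.6
scene 0.19 0.23 50 [[-27.9, -28.4], [-23.5, -25.8], [-18.4, 3.1]] [0.20113019 0.22936313]
scene 0.23 0.3 134 [[-27.9, -25.5], [-23.6, -21.2], [-18.4, 7.8]] [0.23114168 0.29954107]
scene 0.3 0.34 83 [[-28.0, -22.5], [-23.3, -14.5], [-18.3, -4.6]] [0.30169668 0.33854144]
```

View pics/w2.png

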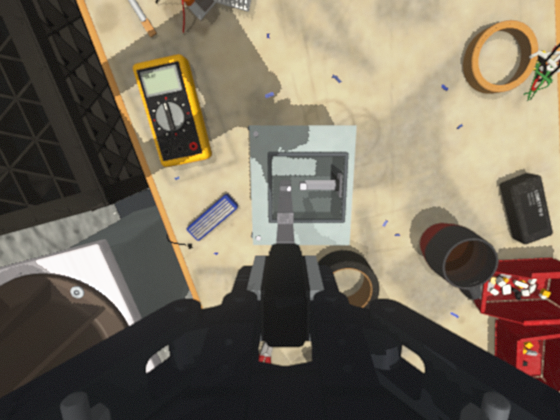

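View pics/sc2.png

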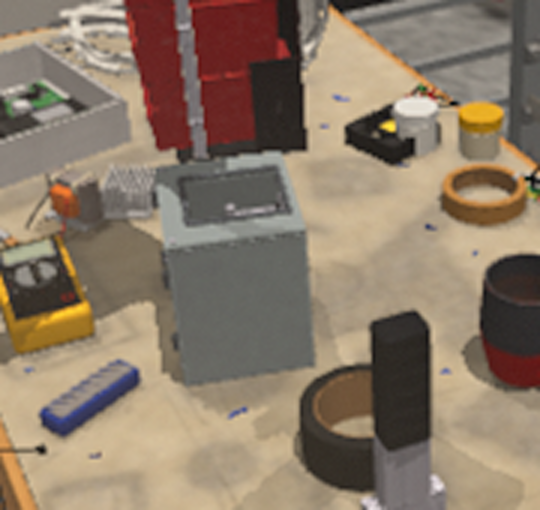

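The wrist view shows the gauge hanging upright at (285,215-340) beside the opening (270-347, 152-220), with the hook from (290,187) to (340,185). The scene crop shows the cabinet opening at (240,190). Next I'm measuring hook and opening in the wrist view, relative to the gauge.

Run:
```python
from h import *
d=np.load('s2.npz');e=np.load('s0.npz')
a=np.radians(-15.1);R=np.array([[np.cos(a),-np.sin(a)],[np.sin(a),np.cos(a)]])
for n,W,I in(('wrist',d['w'],d['wi']),('top0',e['b'],e['bi']),('scene',d['t'],d['ti'])):
    C=(W[...,:2]-[.5115,.186])@R*1000; z=W[...,2]
    ins=(abs(C[...,0])<38)&(abs(C[...,1])<34)
    m=ins&(z>.09)&(z<.14)&(I.astype(int).min(-1)>0)&(abs(C[...,1])<15)
    if m.sum(): print(n,'hook',m.sum(),np.round(np.percentile(C[m],[3,25,50,75,97],axis=0),1).tolist(),np.round(np.percentile(z[m],[3,25,50,75,97]),4))
    roof=(z>.141)&(z<.156)
    for lo,hi in((-30,-15),(15,30)):
        r=roof&(abs(C[...,0])<60)&(C[...,1]>lo)&(C[...,1]<hi); x=C[...,0][r]
        print(n,'x edges at y',lo,hi,'front inner',np.round(x[x<0].max(),1),'back inner',np.round(x[x>0].min(),1))
        r=roof&(abs(C[...,1])<60)&(C[...,0]>lo)&(C[...,0]<hi); y=C[...,1][r]
        print('   y edges at x',lo,hi,np.round(y[y<0].max(),1) if (y<0).any() else None,np.round(y[y>0].min(),1) if (y>0).any() else None)
```

```text
wrist hook 362 [[-6.9, -0.8], [4.1, 2.3], [16.1, 4.9], [28.0, 7.2], [36.9, 9.1]] [0.1228 0.1247 0.1266 0.1286 0.1352]
wrist x edges at y -30 -15 front inner -40.7 back inner 39.5
   y edges at x -30 -15 -32.6 40.6
wrist x edges at y 15 30 front inner -40.0 back inner 39.7
   y edges at x 15 30 -31.9 40.5
top0 hook 111 [[-6.8, -4.1], [3.8, -2.3], [15.5, -0.0], [27.0, 3.2], [36.5, 6.3]] [0.1211 0.1241 0.1262 0.1281 0.1353]
top0 x edges at y -30 -15 front inner -40.6 back inner 39.7
   y edges at x -30 -15 -35.4 37.0
top0 x edges at y 15 30 front inner -40.0 back inner 39.9
   y edges at x 15 30 -35.4 36.7
scene hook 28 [[-5.1, -4.8], [-1.2, -3.3], [9.4, -1.2], [24.7, 0.5], [37.1, 2.0]] [0.1263 0.1274 0.1296 0.1328 0.136 ]
scene x edges at y -30 -15 front inner -38.7 back inner 41.2
   y edges at x -30 -15 -35.2 31.9
scene x edges at y 15 30 front inner -38.8 back inner 41.3
   y edges at x 15 30 -37.6 34.7
```

Request:
{"fn": "servo_tool", "kwargs": {
  "series": [
    [[0.0008,0.003,-0.015],[0,0,0],0],
    [[0.0008,0.003,-0.03],[0,0,0],0],
    [[0.0008,0.003,-0.038],[0,0,0],0],
    [[0.0008,0.003,-0.038],[0,0,0],0],
    [[0.0008,0.003,-0.038],[0,0,0],0]
  ]
}}

```text
time_s: 7.68
tool_pos: [0.4885, 0.1957, 0.3399]
tcp_rot: [[0.262, 0.965, 0.0], [0.965, -0.262, 0.0], [0.0, 0.0, -1.0]]
wrist_force: [-0.0, -0.4, -2.4]
gripper_width: 0.0152
grasp_force: 59.6
```

```bash
cat > rel.py <<'E'
from h import *
a=np.radians(-15.1);R=np.array([[np.cos(a),-np.sin(a)],[np.sin(a),np.cos(a)]])
st=env.get_state();p=st['tool_pos'];print('tcp cab',(p[:2]-[.5115,.186])@R*1000,p[2],st['wrist_force'])
for n in('wrist','scene','top'):
    s=snap(n);W=cloud(s); C=(W[...,:2]-[.5115,.186])@R*1000; z=W[...,2]
    m=(abs(C[...,0]-5)<33)&(C[...,0]>-4)&(abs(C[...,1])<15)&(z>.09)&(z<.14)
    if m.sum(): print(n,'hook y',m.sum(),np.round(np.percentile(C[m][:,1],[3,50,97]),1),'tip x',np.round(C[(abs(C[...,1])<15)&(z>.1)&(z<.14)&(abs(C[...,0])<30)][:,0].min(),1),'z',np.round(np.percentile(z[m],[3,50,90]),4))
    for q in((.162,.178),(.182,.192),(.198,.222),(.232,.27),(.277,.30)):
        m=(abs(C[...,0]+24)<14)&(abs(C[...,1])<40)&(z>q[0])&(z<q[1])
        if m.sum()>5:print(n,q,m.sum(),np.round(np.percentile(C[m],[3,50,97],axis=0),1).tolist())
E
python3 rel.py
```

```text
tcp cab [-24.70913138   3.34104545] 0.33994290620363476 [-0.0208503  -0.4415643  -2.42263418]
wrist hook y 398 [-1.5  4.8  8.9] tip x -8.2 z [0.1227 0.1262 0.1298]
wrist (0.162, 0.178) 29 [[-28.8, 24.8], [-25.1, 25.0], [-20.4, 25.2]]
wrist (0.182, 0.192) 20 [[-29.0, 24.3], [-25.0, 25.2], [-20.3, 25.3]]
wrist (0.198, 0.222) 72 [[-29.1, 21.1], [-24.6, 21.4], [-20.1, 21.5]]
wrist (0.232, 0.27) 178 [[-29.4, 21.3], [-24.6, 21.7], [-19.9, 22.0]]
wrist (0.277, 0.3) 206 [[-29.3, 14.6], [-24.9, 14.9], [-20.0, 15.3]]
scene hook y 25 [-5.6 -2.   1.9] tip x -6.6 z [0.1254 0.1291 0.1349]
scene (0.162, 0.178) 26 [[-27.8, -24.7], [-23.4, -21.6], [-18.2, 12.8]]
scene (0.182, 0.192) 17 [[-27.9, -24.2], [-24.1, -22.0], [-18.8, 4.6]]
scene (0.198, 0.222) 38 [[-27.9, -20.1], [-23.7, -17.8], [-18.4, 2.8]]
scene (0.232, 0.27) 69 [[-27.9, -21.0], [-23.3, -17.5], [-18.3, 8.7]]
scene (0.277, 0.3) 43 [[-28.0, -13.4], [-23.4, -10.3], [-18.5, -0.3]]
top hook y 98 [-4.4  0.2  6.2] tip x -8.1 z [0.1219 0.1259 0.1303]
top (0.162, 0.178) 14 [[-28.0, -21.2], [-20.3, -16.8], [-19.3, 16.5]]
top (0.182, 0.192) 20 [[-28.3, -21.1], [-19.7, -10.0], [-19.4, 20.1]]
top (0.198, 0.222) 38 [[-27.8, -16.9], [-19.7, -4.9], [-19.2, 17.3]]
top (0.232, 0.27) 48 [[-29.2, -16.7], [-20.3, -14.9], [-19.3, 11.7]]
top (0.277, 0.3) 22 [[-28.7, -9.5], [-21.8, -9.1], [-19.6, -1.5]]
```

Request:
{"fn": "servo_tool", "kwargs": {
  "series": [
    [[0,0,-0.01],[0,0,0],0],
    [[0,0,-0.02],[0,0,0],0],
    [[0,0,-0.03],[0,0,0],0],
    [[0,0,-0.04],[0,0,0],0],
    [[0,0,-0.05],[0,0,0],0],
    [[0,0,-0.06],[0,0,0],0],
    [[0,0,-0.07],[0,0,0],0],
    [[0,0,-0.08],[0,0,0],0],
    [[0,0,-0.088],[0,0,0],0],
    [[0,0,-0.088],[0,0,0],0],
    [[0,0,-0.088],[0,0,0],0],
    [[0,0,-0.088],[0,0,0],0]
  ]
}}

```text
time_s: 8.83
tool_pos: [0.4885, 0.1961, 0.2516]
tcp_rot: [[0.262, 0.965, 0.0], [0.965, -0.262, 0.0], [0.0, 0.0, -1.0]]
wrist_force: [-0.1, 0.8, -2.1]
gripper_width: 0.0151
grasp_force: 59.6
```

Request:
{"fn": "servo_tool", "kwargs": {
  "series": [
    [[0.0039,-0.001,0],[0,0,0],0],
    [[0.0077,-0.0021,0],[0,0,0],0],
    [[0.0106,-0.0029,0],[0,0,0],0],
    [[0.0125,-0.0034,0],[0,0,0],0],
    [[0.0145,-0.0039,0],[0,0,0],0],
    [[0.0164,-0.0044,0],[0,0,0],0],
    [[0.0183,-0.0049,0],[0,0,0],0],
    [[0.0198,-0.0053,0],[0,0,0],0],
    [[0.0208,-0.0056,0],[0,0,0],0],
    [[0.0208,-0.0056,0],[0,0,0],0],
    [[0.0208,-0.0056,0],[0,0,0],0],
    [[0.0208,-0.0056,0],[0,0,0],0]
  ]
}}

```text
time_s: 9.83
tool_pos: [0.5089, 0.1905, 0.2513]
tcp_rot: [[0.262, 0.965, -0.0], [0.965, -0.262, 0.0], [0.0, -0.0, -1.0]]
wrist_force: [-2.5, 1.5, -0.9]
gripper_width: 0.0153
grasp_force: 59.7
```

The push is 2.8 N, as expected. I'm sliding down.

Request:
{"fn": "servo_tool", "kwargs": {
  "series": [
    [[0,0,-0.003],[0,0,0],0],
    [[0,0,-0.006],[0,0,0],0],
    [[0,0,-0.009],[0,0,0],0],
    [[0,0,-0.012],[0,0,0],0],
    [[0,0,-0.014],[0,0,0],0],
    [[0,0,-0.014],[0,0,0],0],
    [[0,0,-0.014],[0,0,0],0]
  ]
}}

```text
time_s: 10.42
tool_pos: [0.5089, 0.1903, 0.2371]
tcp_rot: [[0.262, 0.965, -0.0], [0.965, -0.262, -0.0], [-0.0, -0.0, -1.0]]
wrist_force: [-2.5, 0.3, -3.2]
gripper_width: 0.0153
grasp_force: 59.8
```

Request:
{"fn": "servo_tool", "kwargs": {
  "series": [
    [[0,0,-0.0015],[0,0,0],0],
    [[0,0,-0.003],[0,0,0],0],
    [[0,0,-0.003],[0,0,0],0],
    [[0,0,-0.003],[0,0,0],0]
  ]
}}

```text
time_s: 10.75
tool_pos: [0.509, 0.1904, 0.2343]
tcp_rot: [[0.262, 0.965, 0.0], [0.965, -0.262, 0.0], [0.0, -0.0, -1.0]]
wrist_force: [-3.1, 0.4, -1.3]
gripper_width: 0.0153
grasp_force: 59.9
```

Request:
{"fn": "servo_tool", "kwargs": {
  "series": [
    [[0,0,-0.001],[0,0,0],0],
    [[0,0,-0.002],[0,0,0],0],
    [[0,0,-0.002],[0,0,0],0],
    [[0,0,-0.002],[0,0,0],0]
  ]
}}

```text
time_s: 11.08
tool_pos: [0.509, 0.1904, 0.2322]
tcp_rot: [[0.262, 0.965, -0.0], [0.965, -0.262, 0.0], [0.0, -0.0, -1.0]]
wrist_force: [-3.0, 1.0, -1.4]
gripper_width: 0.0157
grasp_force: 59.9
```

Request:
{"fn": "servo_tool", "kwargs": {
  "series": [
    [[0,0,-0.001],[0,0,0],0],
    [[0,0,-0.002],[0,0,0],0],
    [[0,0,-0.002],[0,0,0],0],
    [[0,0,-0.002],[0,0,0],0]
  ]
}}

```text
time_s: 11.42
tool_pos: [0.5093, 0.1904, 0.2303]
tcp_rot: [[0.262, 0.965, 0.0], [0.965, -0.262, -0.0], [0.0, 0.0, -1.0]]
wrist_force: [0.2, 0.6, -3.1]
gripper_width: 0.0151
grasp_force: 59.6
```

Request:
{"fn": "servo_tool", "kwargs": {
  "series": [
    [[0,0,-0.001],[0,0,0],0],
    [[0,0,-0.002],[0,0,0],0],
    [[0,0,-0.002],[0,0,0],0],
    [[0,0,-0.002],[0,0,0],0]
  ]
}}

```text
time_s: 11.75
tool_pos: [0.509, 0.1904, 0.2282]
tcp_rot: [[0.262, 0.965, -0.0], [0.965, -0.262, -0.0], [-0.0, -0.0, -1.0]]
wrist_force: [-0.2, 0.4, -2.4]
gripper_width: 0.0155
grasp_force: 59.6
```

The hook sprang through between TCP z 0.2322 and 0.2303, so the bar centre is near 0.1235. I'm going slightly lower, then back to the hang line.

Request:
{"fn": "servo_tool", "kwargs": {
  "series": [
    [[0,0,-0.0015],[0,0,0],0],
    [[0,0,-0.002],[0,0,0],0],
    [[0.003,-0.0008,-0.002],[0,0,0],0],
    [[0.006,-0.0016,-0.002],[0,0,0],0],
    [[0.009,-0.0024,-0.002],[0,0,0],0],
    [[0.012,-0.0032,-0.002],[0,0,0],0],
    [[0.015,-0.004,-0.002],[0,0,0],0],
    [[0.0175,-0.0047,-0.002],[0,0,0],0],
    [[0.0193,-0.0052,-0.002],[0,0,0],0],
    [[0.0193,-0.0052,-0.002],[0,0,0],0],
    [[0.0193,-0.0052,-0.002],[0,0,0],0]
  ]
}}

```text
time_s: 12.67
tool_pos: [0.5284, 0.1851, 0.2263]
tcp_rot: [[0.262, 0.965, -0.0], [0.965, -0.262, -0.0], [-0.0, -0.0, -1.0]]
wrist_force: [-0.3, -0.0, -1.6]
gripper_width: 0.015
grasp_force: 59.7
```

Request:
{"fn": "servo_tool", "kwargs": {
  "series": [
    [[0,0,-0.003],[0,0,0],0],
    [[0,0,-0.006],[0,0,0],0],
    [[0,0,-0.009],[0,0,0],0],
    [[0,0,-0.011],[0,0,0],0],
    [[0,0,-0.0125],[0,0,0],0],
    [[0,0,-0.013],[0,0,0],0],
    [[0,0,-0.013],[0,0,0],0]
  ]
}}

```text
time_s: 13.25
tool_pos: [0.5283, 0.1852, 0.2131]
tcp_rot: [[0.262, 0.965, -0.0], [0.965, -0.262, -0.0], [-0.0, -0.0, -1.0]]
wrist_force: [0.1, 0.3, -2.9]
gripper_width: 0.0152
grasp_force: 59.7
```

Request:
{"fn": "servo_tool", "kwargs": {
  "series": [
    [[0,0,-0.0005],[0,0,0],0],
    [[0,0,-0.001],[0,0,0],0],
    [[0,0,-0.001],[0,0,0],0],
    [[0,0,-0.001],[0,0,0],0]
  ]
}}

```text
time_s: 13.58
tool_pos: [0.5284, 0.1852, 0.2123]
tcp_rot: [[0.262, 0.965, 0.0], [0.965, -0.262, 0.0], [0.0, 0.0, -1.0]]
wrist_force: [-0.1, -0.4, -3.4]
gripper_width: 0.0155
grasp_force: 59.7
```

Request:
{"fn": "servo_tool", "kwargs": {
  "series": [
    [[0,0,-0.0005],[0,0,0],0],
    [[0,0,-0.0005],[0,0,0],0],
    [[0,0,-0.0005],[0,0,0],0]
  ]
}}

```text
time_s: 13.83
tool_pos: [0.5284, 0.1852, 0.2118]
tcp_rot: [[0.262, 0.965, 0.0], [0.965, -0.262, 0.0], [0.0, 0.0, -1.0]]
wrist_force: [-0.1, -0.5, -2.0]
gripper_width: 0.0155
grasp_force: 59.7
```

Request:
{"fn": "servo_tool", "kwargs": {
  "series": [
    [[0,0,-0.0005],[0,0,0],0],
    [[0,0,-0.0005],[0,0,0],0],
    [[0,0,-0.0005],[0,0,0],0]
  ]
}}

```text
time_s: 14.08
tool_pos: [0.5283, 0.1852, 0.2113]
tcp_rot: [[0.262, 0.965, -0.0], [0.965, -0.262, -0.0], [-0.0, -0.0, -1.0]]
wrist_force: [0.3, -0.5, -2.7]
gripper_width: 0.0155
grasp_force: 59.7
```

Request:
{"fn": "servo_tool", "kwargs": {
  "series": [
    [[0,0,-0.0005],[0,0,0],0],
    [[0,0,-0.0005],[0,0,0],0],
    [[0,0,-0.0005],[0,0,0],0]
  ]
}}

```text
time_s: 14.33
tool_pos: [0.5283, 0.1852, 0.2108]
tcp_rot: [[0.262, 0.965, -0.0], [0.965, -0.262, -0.0], [-0.0, -0.0, -1.0]]
wrist_force: [-0.3, -0.1, -3.1]
gripper_width: 0.0155
grasp_force: 59.7
```

Request:
{"fn": "servo_tool", "kwargs": {
  "series": [
    [[0,0,-0.0005],[0,0,0],0],
    [[0,0,-0.0005],[0,0,0],0],
    [[0,0,-0.0005],[0,0,0],0]
  ]
}}

```text
time_s: 14.58
tool_pos: [0.5283, 0.1852, 0.2103]
tcp_rot: [[0.262, 0.965, -0.0], [0.965, -0.262, -0.0], [-0.0, -0.0, -1.0]]
wrist_force: [-0.1, -0.5, -3.2]
gripper_width: 0.0157
grasp_force: 59.7
```

Request:
{"fn": "servo_tool", "kwargs": {
  "series": [
    [[0,0,-0.0005],[0,0,0],0],
    [[0,0,-0.0005],[0,0,0],0],
    [[0,0,-0.0005],[0,0,0],0]
  ]
}}

```text
time_s: 14.83
tool_pos: [0.5283, 0.1852, 0.2098]
tcp_rot: [[0.262, 0.965, -0.0], [0.965, -0.262, -0.0], [-0.0, -0.0, -1.0]]
wrist_force: [-0.4, 0.9, -2.9]
gripper_width: 0.0157
grasp_force: 59.7
```

Request:
{"fn": "servo_tool", "kwargs": {
  "series": [
    [[0,0,-0.0005],[0,0,0],0],
    [[0,0,-0.0005],[0,0,0],0],
    [[0,0,-0.0005],[0,0,0],0]
  ]
}}

```text
time_s: 15.08
tool_pos: [0.5284, 0.1852, 0.2094]
tcp_rot: [[0.262, 0.965, 0.0], [0.965, -0.262, -0.0], [0.0, 0.0, -1.0]]
wrist_force: [0.1, -0.5, -1.1]
gripper_width: 0.0154
grasp_force: 59.7
```

Request:
{"fn": "servo_tool", "kwargs": {
  "series": [
    [[0,0,-0.0005],[0,0,0],0],
    [[0,0,-0.0005],[0,0,0],0],
    [[0,0,-0.0005],[0,0,0],0]
  ]
}}

```text
time_s: 15.33
tool_pos: [0.5284, 0.1852, 0.2089]
tcp_rot: [[0.262, 0.965, 0.0], [0.965, -0.262, -0.0], [0.0, 0.0, -1.0]]
wrist_force: [-0.2, -0.1, 0.2]
gripper_width: 0.0152
grasp_force: 59.9
```

Request:
{"fn": "servo_tool", "kwargs": {
  "series": [
    [[0,0,-0.0003],[0,0,0],0],
    [[0,0,-0.0003],[0,0,0],0],
    [[0,0,-0.0003],[0,0,0],0]
  ]
}}

```text
time_s: 15.58
tool_pos: [0.5284, 0.1852, 0.2086]
tcp_rot: [[0.262, 0.965, 0.0], [0.965, -0.262, -0.0], [0.0, 0.0, -1.0]]
wrist_force: [0.2, -1.0, 1.5]
gripper_width: 0.0154
grasp_force: 60.0
```

The gauge clearly rests on the hook (+1.5 N, weight carried). I'm opening the gripper and waiting.

Request:
{"fn": "servo_tool", "kwargs": {
  "series": [
    [[0,0,0],[0,0,0],22],
    [[0,0,0],[0,0,0],26],
    [[0,0,0],[0,0,0],30],
    [[0,0,0],[0,0,0],40],
    [[0,0,0],[0,0,0],60],
    [[0,0,0],[0,0,0],60],
    [[0,0,0],[0,0,0],60],
    [[0,0,0],[0,0,0],60],
    [[0,0,0],[0,0,0],60],
    [[0,0,0],[0,0,0],60]
  ]
}}

```text
time_s: 16.42
tool_pos: [0.5283, 0.1852, 0.2085]
tcp_rot: [[0.262, 0.965, -0.0], [0.965, -0.262, -0.0], [-0.0, -0.0, -1.0]]
wrist_force: [0.1, 0.5, 0.3]
gripper_width: 0.0517
grasp_force: 0.0
```

Run:
```python
from h import *
a=np.radians(-15.1);R=np.array([[np.cos(a),-np.sin(a)],[np.sin(a),np.cos(a)]])
s=snap('wrist');W=cloud(s);C=(W[...,:2]-[.5115,.186])@R*1000;z=W[...,2]
for q in((.15,.17),(.175,.19),(.19,.21),(.21,.24),(.24,.27)):
    m=(abs(C[...,0]-17)<25)&(abs(C[...,1])<30)&(z>q[0])&(z<q[1])
    if m.sum()>5:print(q,m.sum(),np.round(np.percentile(C[m],[3,50,97],axis=0),1).tolist(),z[m].max())
t=snap('scene')['img'][120:290,150:330]
cv2.imwrite('pics/r.png',np.hstack([cv2.resize(t,(400,378),interpolation=2),cv2.resize(s['img'],(400,300))[:300].copy() if 0 else cv2.copyMakeBorder(cv2.resize(s['img'],(400,300)),0,78,0,0,0)]))
print(env.get_state()['wrist_force'])
```

```text
(0.15, 0.17) 198 [[11.8, 14.2], [16.8, 14.6], [21.3, 15.0]] 0.1699578352209124
(0.175, 0.19) 304 [[9.2, 12.0], [16.8, 14.5], [24.4, 14.9]] 0.18997645368721
(0.19, 0.21) 677 [[8.9, 4.8], [17.2, 14.4], [42.0, 15.1]] 0.20998735500237026
(0.21, 0.24) 3349 [[9.3, -4.9], [17.0, 9.9], [41.9, 14.9]] 0.23554971764430296
(0.24, 0.27) 3304 [[-7.3, 14.5], [18.6, 21.1], [41.3, 22.6]] 0.2699998155852786
[ 0.3798572  -0.92039371 -0.06474336]
```

View pics/r.png

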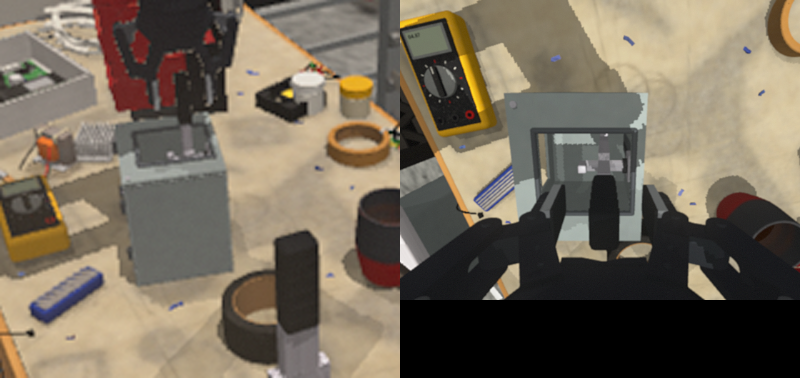

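The gauge hangs upright at x ≈ 17 mm, with the fingers clear on both sides (right view: grip at (603,210), fingers at (550,210) and (655,210)). I'm retreating straight up.

Request:
{"fn": "servo_tool", "kwargs": {
  "series": [
    [[0,0,0.01],[0,0,0],60],
    [[0,0,0.025],[0,0,0],60],
    [[0,0,0.045],[0,0,0],60],
    [[0,0,0.07],[0,0,0],60],
    [[0,0,0.1],[0,0,0],60],
    [[0,0,0.13],[0,0,0],60],
    [[0,0,0.16],[0,0,0],60],
    [[0,0,0.16],[0,0,0],60],
    [[0,0,0.16],[0,0,0],60]
  ]
}}

```text
time_s: 17.27
tool_pos: [0.529, 0.1854, 0.3709]
tcp_rot: [[0.262, 0.965, 0.004], [0.965, -0.262, 0.001], [0.002, 0.003, -1.0]]
wrist_force: [0.1, -0.1, -0.9]
gripper_width: 0.0516
grasp_force: 0.0
```

Run:
```python
from h import *
a=np.radians(-15.1);R=np.array([[np.cos(a),-np.sin(a)],[np.sin(a),np.cos(a)]])
for n in('wrist','scene'):
    s=snap(n);W=cloud(s);C=(W[...,:2]-[.5115,.186])@R*1000;z=W[...,2]
    for q in((.155,.17),(.178,.2),(.205,.23),(.23,.25)):
        m=(abs(C[...,0]-17)<25)&(abs(C[...,1])<30)&(z>q[0])&(z<q[1])
        if m.sum()>5:print(n,q,m.sum(),np.round(np.percentile(C[m],[3,50,97],axis=0),1).tolist(),z[m].max())
print(env.get_state()['tool_pos'],env.get_state()['wrist_force'])
```

```text
wrist (0.155, 0.17) 24 [[11.9, 14.6], [16.7, 14.8], [21.4, 15.0]] 0.16998356831783604
wrist (0.178, 0.2) 69 [[8.5, 11.6], [16.2, 14.7], [24.3, 14.9]] 0.1998756831958485
wrist (0.205, 0.23) 126 [[8.2, -1.5], [15.4, 14.7], [24.3, 15.0]] 0.2295384842202838
wrist (0.23, 0.25) 435 [[9.4, -5.7], [16.3, 4.7], [23.9, 14.5]] 0.23602396054007996
scene (0.155, 0.17) 22 [[13.0, -13.5], [17.4, -10.8], [22.7, -6.6]] 0.1699978643289713
scene (0.178, 0.2) 53 [[9.9, -15.0], [17.1, -10.3], [25.3, -1.5]] 0.199955451548599
scene (0.205, 0.23) 65 [[9.8, -12.9], [17.2, -10.1], [25.3, 1.4]] 0.22992160354981747
scene (0.23, 0.25) 33 [[10.4, -12.7], [18.1, -6.7], [24.3, 7.8]] 0.2353941093213925
[0.52794844 0.185103   0.3683228 ] [0.45301754 0.62767747 0.39090341]
```

The gauge hangs steady and upright at x ≈ 17 mm, so I'm handing the job in.

```bash
python3 -c "
from rig import env
print(env.close_job())"
```

```text
the job is handed in; nothing more can be done
None
```

The snap gauge hangs upright on the hook, about 17 mm back, with the gripper clear and the job handed in at about 17 s; I saw no sign of touching the opening's frame, and the largest push on the hook was about 4 N.

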